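# Humidity check of the opal cabinet with the gauge rod

### The arm

A 7-joint arm with a two-finger parallel gripper is mounted at the origin on a cart in front of the work surface, level with it; the furniture and walls round the work are solid. World frame = base frame: x ahead of the robot, y to its left, z up, the work surface at z = 0. Lengths are in m, angles in rad, forces in N, time in s.
With the tool pointing down it reaches from about 0.375 to 0.925 m from the base axis. Payload 3.1 kg.
Tool frame: the origin (TCP) lies on the centre line of the jaws, within the pads' length; the fingertips stand 11 mm ahead of it and the grasp point (between the pads) lies 8 mm behind it; z points along the fingers, y is the line along which they close (so a half turn about z gives the same grasp; the last joint's range is limited). The gripper opens to 85 mm and grips with 20 to 120 N. Pads are 22 mm wide; open, the fingers measure 114 mm over their backs; the gripper's body (76 mm by 85 mm) begins 54 mm behind the grasp point. The pads swing forward as they close: fully open they stand 13 mm farther back than shut.
Start: joints at [1.027, 0.383, 0.044, 1.598, -0.018, 1.161, -0.05], TCP at [0.28, -0.586, 0.219] pointing down, gripper open.
Joint ranges: [-2.61, 2.61], [-0.41, 2.15], [-1.48, 1.57], [0, 2.5], [-1.57, 4.71], [0.05, 1.97], [-2.85, 2.85]. Speed limits (rad/s): [2.79, 2.79, 3.14, 3.14, 3.14, 3.14, 3.14].

### API

Orientations are given as a rotation vector (axis times angle).
In Python, from cell import * gives the robot as it stands.
- The arm moves only by the tool move_arm, never from a script. Its argument "moves" is a list that holds one entry, the list of rows, each a list of 7 numbers: the shift along the tool's x, y, z each as a share of 0.2 m, from -1 to 1, then the turn, a rotation vector about the tool's x, y, z each as a share of pi rad, from -1 to 1, then the opening in per cent of the stroke, from 0 (shut) to 100 (fully open). A call has 1 to 12 rows; each row shifts and turns the commanded pose from where the row before left it, along the tool's axes as they then stand; what a row does not reach is not made up. A row lasts 1/10 s, in which the tool goes at most 50 mm and 8.59 degrees, less where a joint would pass 70% of its speed; a pose out of reach is approached as far as the arm can. A call with a number of a shift or a turn outside -1 to 1 is refused whole. A call with a gripper value outside its range is refused whole. The fingers move at their own pace and stop on an object; the grip force is fixed at half the most. Time passes only in rows, so rows that do not move let the fingers close. It gives the time, the measured TCP pose, the force, the opening and the grip force at its end, in the units of the state.
- state(): the state, without advancing time (a new reading comes with each control period).
- grab_frame(name): name is "scene" or "top"; returns the picture (420x560x3 uint8, red, green, blue); there is no depth.
- camera_params(name): a dict with "K" (3x3 intrinsics, pixels), "rvec" (rotation vector, rad) and "tvec" (3), from world to camera coordinates, as OpenCV has them. Camera axes: x right, y down, z forward; pixel columns grow to the right and rows downward; lengths in m; the calibration is good to about 2 mm. A picture is of the moment at which its call begins. camera_params takes no time and is no camera call.
- finish_job(): hands the job in; it is judged then, once.
The state is a dict: "time_s": time; "joint_positions": joint angles; "joint_vel": joint speeds; "joint_torque": joint torques, N m; "tool_pos": TCP position; "tcp_rot": TCP orientation; "force": force on the tool from outside, world axes, zero at the start; "torque": the same for the moment, N m; "gripper_width": finger opening in m; "grasp_force": force on a finger pad.
Only numpy, scipy, OpenCV 4.12 (cv2) and the standard library are available. Lean on these libraries where they do the work, as an engineer would, in place of code of your own. Each camera call takes 0.05 s, during which the arm holds its last target. There are 200 camera calls.

### The job

Check the humidity of the opal cabinet: first move the cleaner bottle that stands in front of the cabinet's guide tube and set it down upright and free on the desk, at least 15 cm from the tube's mouth and off the white tile. Then take the gauge rod from its rest, slide it gently into the tube until its collar stops on the rim, draw it right out and hold it level, for reading, with its tip about 5 cm above the middle of the white tile. Finish while holding it there, still, the rod touching nothing but the fingers; leave the stone jars alone.

Things in the scene. Friction and masses are not known exactly. Their poses are not given: they have to be found in the camera images.
- cabinet: fixed grey steel box, 120 mm along its x, 160 mm along its y, 114 mm high, with the guide tube sticking out of its front (-x) face; origin at the centre of its underside on the desk, z up
- tube: fixed round steel guide tube of the cabinet, outer diameter 28 mm, bore 15 mm, bore 76 mm deep and closed below, 80 mm long. Origin at the centre of its mouth (75 mm above the desk, 129 mm in front of the cabinet's centre); its z axis points out of the mouth along the bore, 30 degrees above horizontal
- rest: fixed aluminium rest of the rod: plate 150 x 60 x 8 mm with two slotted uprights, 8 mm thick, 34 mm wide, at x = -37 mm (under the handle, 75 mm tall) and x = +88 mm (under the shaft, 77 mm tall). Origin on the desk under the middle of the rod's handle, x along the rod towards its tip; the slots are open upwards
- rod: loose gauge rod, about 80 g, 168 mm long, lying level in the rest with its axis 70 mm above the desk. Origin on its axis at the middle of the handle, x along the axis towards the tip. Black handle of 14 x 14 mm square section from x = -45 to +45 mm (flat sides face its y and z; free for the fingers from x = -33 to +45 mm); steel collar of 26 mm diameter from x = 45 to 53 mm; steel shaft of 9 mm diameter with round end from there to x = 123 mm
- rod_tip (a point): end of the rod's shaft, on the axis (x = 123 mm)
- rod_collar (a point): on the rod's axis, at the collar face towards the tip (x = 53 mm); it meets the tube's mouth when the collar stops
- bottle: loose slim white bottle of cleaner, about 110 g, 140 mm tall: body 36 mm in diameter up to 98 mm, then a shoulder and a grey cap of 25 mm diameter from 108 to 140 mm; origin at the centre of its underside; it starts upright 35 to 60 mm in front of the tube's mouth, in the rod's way. The desk round x = 0.42 m, y = 0.20 m is always free for it
- tile: fixed white ceramic grading tile, 90 x 90 mm, on a thin rubber mat; origin at its centre on the desk, its top is 9 mm above the desk
- stone_jar: loose bystander near the middle of the desk: low glass jar with black cap, 39 mm in diameter, 43 mm tall; origin at the centre of its underside
Things that resemble listed ones, but are neither listed nor needed, are in the scene too. What is shaped like the bottle but pink or red is not meant.

How it is judged:
On the way, in this order (a step that is already met when the one before it is completed fails the run):
1. the bottle stands upright and released on the desk, at least 15 cm from the tube's mouth and off the tile (horizontal distance between bottle and tube above 0.15 m and horizontal distance between bottle and tile above 0.065 m and height (world z) of bottle below 0.005 m and angle between bottle's own z axis and vertical below 0.1 rad and contact force between the fingers and bottle below 0.1 N and linear speed of bottle below 0.02 m/s), for 0.2 s.
2. the rod is in the tube with its collar on the rim (z of rod_collar in the frame of tube below 0.003 m and distance between rod_collar and tube below 0.007 m and angle between the x axis of rod and the z axis of tube, either way round below 0.13 rad and contact force between the fingers and rod above 1 N), for 0.2 s.
At the end, for the whole second after the job is handed in: Rod held in the fingers, still, level within 9 degrees, tip within 25 mm of the tile centre (from above) and 26 to 76 mm above the tile, touching nothing else; bottle upright on the desk, its centre at least 150 mm from the tube mouth and 65 mm from the tile centre (horizontal distance between rod_tip and tile below 0.025 m and height (world z) of rod_tip between 0.035 and 0.085 m and angle between rod's own x axis and vertical between 1.41 and 1.73 rad and linear speed of rod below 0.02 m/s and contact force between the fingers and rod above 1 N and contact force between each of rod, the fingers and tile below 0.05 N and contact force between rod and rest below 0.05 N and contact force between rod and cabinet below 0.05 N and contact force between each of rod, the arm, the fingers and bottle below 0.05 N and contact force between rod and stone_jar below 0.05 N and horizontal distance between bottle and tube above 0.15 m and horizontal distance between bottle and tile above 0.065 m and height (world z) of bottle below 0.005 m and angle between bottle's own z axis and vertical below 0.1 rad); the arm keeps its last pose, push and grip.
It fails at once if the bottle is tipped over (angle between bottle's own z axis and vertical above 0.6 rad).
It fails at once if the stone jar is pushed away or tipped (distance of stone_jar from where it was at the start of the episode above 0.02 m or angle between stone_jar's own z axis and vertical above 0.3 rad).
It fails at once if the rod is rammed into the tube (over 40 N) (contact force between rod and cabinet above 40 N).
It fails at once if the rod is dropped on the desk (height (world z) of rod below 0.012 m).
It also fails if it takes over 61 s, if anything falls off the work surface, if the arm or the gripper's body presses on something with over 40 N, if the wrist force passes 120 N, or if a joint passes its speed limit or range.

## Working session

There is one attempt and no reset: what is moved stays moved. The work goes in short steps, Python scripts to look and compute and a tool call to move; the robot and the scene stay as the last step left them, time stands still between calls to the robot, and variables do not carry over. Pictures are saved under pics/ and viewed, at most 10 in all, crops included, and the job is handed in when it is done.

Besides the shell and the picture viewer there is one more tool, called after "Emit:" by a JSON object that holds its "name" and its "arguments", one argument or row to a line. move_arm: Moves the arm, as the interface text tells. Shift numbers are shares of 0.2 m and turn numbers shares of pi rad, none past 1 either way. Its arguments: {"type":"object","properties":{"moves":{"type":"array","items":{"type":"array","items":{"type":"array","items":{"type":"number"}}}}},"required":["moves"]}

```bash
ls; mkdir -p pics; python3 - <<'E'
from cell import *
import cv2
for n in("scene","top"):
    cv2.imwrite(f"pics/{n}0.png",cv2.resize(grab_frame(n)[:,:,::-1],(800,600),interpolation=cv2.INTER_CUBIC))
    print(n,camera_params(n))
print(state())
E
```

```text
pics
scene {'K': array([[387.13096019,   0.        , 281.38824308],
       [  0.        , 387.13096019, 207.99062578],
       [  0.        ,   0.        ,   1.        ]]), 'rvec': array([ 1.23078303, -2.09098464,  1.0672621 ]), 'tvec': array([0.2278337 , 0.38057952, 0.44953919])}
top {'K': array([[490.81635517,   0.        , 276.68808761],
       [  0.        , 490.81635517, 211.49407643],
       [  0.        ,   0.        ,   1.        ]]), 'rvec': array([ 2.15671367, -2.13777029,  0.09471195]), 'tvec': array([-0.05160655,  0.56026488,  0.84487889])}
{'time_s': 0.1, 'joint_positions': array([ 1.02717802,  0.38379975,  0.04382448,  1.59946744, -0.01790964,
        1.16123731, -0.04991615]), 'joint_vel': array([ 3.23620187e-04, -1.18414178e-03, -6.24876991e-07, -2.41121614e-03,
       -7.78585139e-04,  2.86884337e-04, -8.86179977e-04]), 'joint_torque': array([ 2.42689690e-03, -4.34725893e+01,  1.02921009e+00, -2.50452501e+01,
        1.08948100e-02,  5.43295930e-03,  6.74457098e-06]), 'tool_pos': array([ 0.27988222, -0.58562856,  0.2173592 ]), 'tcp_rot': array([-3.06147259e+00, -6.94075656e-01,  1.05837340e-03]), 'force': array([-0.66120802, -1.1827938 ,  0.51093944]), 'torque': array([ 0.04781091, -0.01435252, -0.00626505]), 'grasp_force': 0.0, 'gripper_width': 0.08525461868851893}
```

View pics/scene0.png

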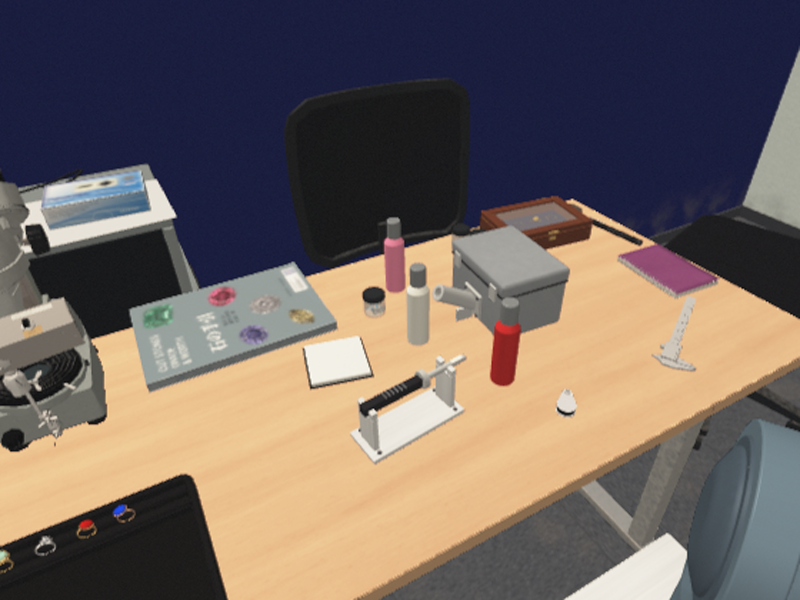

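View pics/top0.png

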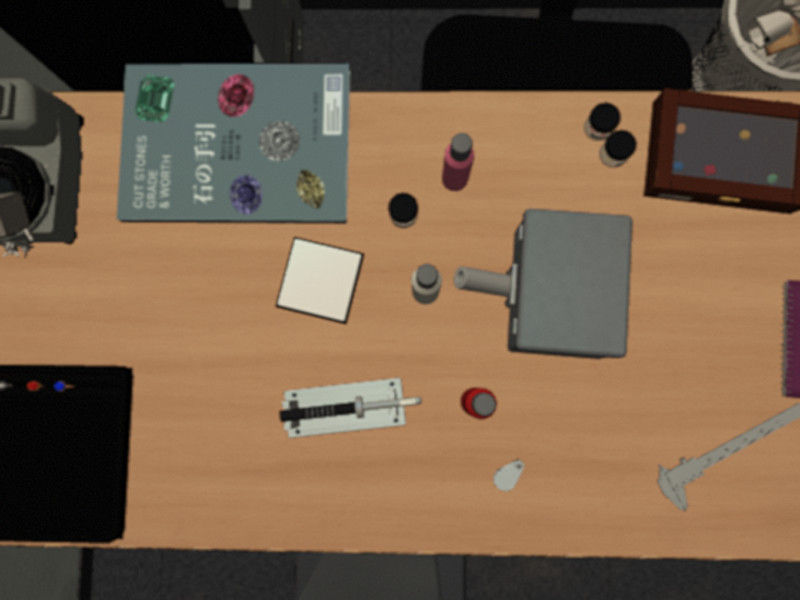

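The scene view shows the white bottle at (418,305), tube mouth (440,293), tile (338,362) and rod from (365,408) to (463,358). The top view shows the bottle cap (428,273), tube mouth (461,278), tile centre (320,280), rod from (281,415) to (419,400), and a black-capped jar at (403,210).

```bash
cat > h.py <<'E'
from cell import *
import cv2, numpy as np
from scipy.spatial.transform import Rotation as R
def cam(n):
    c=camera_params(n); return c["K"],cv2.Rodrigues(c["rvec"])[0],c["tvec"],c["rvec"]
def back(n,X,Y,z,s=.7):
    K,Rm,t,_=cam(n); p=np.array([(X+.5)*s-.5,(Y+.5)*s-.5,1])
    d=Rm.T@np.linalg.inv(K)@p; o=-Rm.T@t; return o+d*(z-o[2])/d[2]
def proj(n,P,s=.7):
    K,Rm,t,rv=cam(n); q=cv2.projectPoints(np.array(P,float).reshape(-1,3),rv,t,K,None)[0][:,0]
    return (q+.5)/s-.5
E
python3 - <<'E'
from h import *
np.set_printoptions(precision=4,suppress=True)
T={'cap':(428,273,.14),'mouth':(461,278,.075),'mouthtop':(463,268,.087),
'rodend':(281,415,.07),'collar':(360,407,.07),'tip':(420,400,.07),'jar':(403,209,.043),'red':(483,404,.14),'pink':(462,145,.14)}
S={'cap':(418,268,.14),'mouth':(440,294,.075),'rodend':(365,410,.07),'tip':(464,358,.07),'jar':(374,294,.043),'red':(511,303,.14),'pink':(394,222,.14)}
for k,v in T.items(): print(k,back('top',*v), back('scene',*S[k]) if k in S else '')
for nm,c,z in(('cab',[(526,210),(632,214),(627,356),(510,350)],.114),('tile',[(294,238),(363,253),(347,322),(277,306)],.009),('plate',[(284,392),(402,379),(406,425),(289,437)],.008)):
    P=np.array([back('top',x,y,z) for x,y in c]); print(nm,P[:,:2].tolist(),P.mean(0),[np.linalg.norm(P[i]-P[i-1]) for i in range(4)])
    for i in range(4): d=P[i]-P[i-1]; print(np.degrees(np.arctan2(d[1],d[0])))
E
```

```text
cap [ 0.5808 -0.0853  0.14  ] [ 0.5728 -0.0807  0.14  ]
mouth [ 0.5854 -0.1257  0.075 ] [ 0.5783 -0.1236  0.075 ]
mouthtop [ 0.5955 -0.1273  0.087 ] 
rodend [0.4215 0.0859 0.07  ] [0.4182 0.0831 0.07  ]
collar [ 0.4319 -0.0073  0.07  ] 
tip [ 0.4408 -0.0778  0.07  ] [ 0.438  -0.0756  0.07  ]
jar [ 0.6774 -0.0552  0.043 ] [ 0.6727 -0.0522  0.043 ]
red [ 0.4388 -0.145   0.14  ] [ 0.4343 -0.1444  0.14  ]
pink [ 0.7264 -0.1227  0.14  ] [ 0.7195 -0.118   0.14  ]
cab [[0.6585983624436414, -0.19747079522916366], [0.6543305584228162, -0.31756978533579616], [0.4928030278169905, -0.3074341731347635], [0.49829507820998464, -0.17786168317517106]] [ 0.576  -0.2501  0.114 ] [np.float64(0.16149817401953065), np.float64(0.12017479592573971), np.float64(0.16184521549401973), np.float64(0.1296888305593349)]
-6.974063240795092
-92.03519036487955
176.4094825564293
87.57291791904747
tile [[0.646944238056197, 0.08726379081389793], [0.6275491310015832, -0.0031620871508635656], [0.5376054502621124, 0.01596151516113982], [0.5575921690323004, 0.10683169586496391]] [0.5924 0.0517 0.009 ] [np.float64(0.09146964057510411), np.float64(0.09248248257566334), np.float64(0.09195421616408629), np.float64(0.09304224131191288)]
-12.352635193162573
-102.1057417930045
167.99665838049003
77.59542077435803
plate [[0.44769159341190035, 0.09473463235908025], [0.4656717903541999, -0.055243220941141064], [0.40815034538645534, -0.06082159848994778], [0.39141864560730033, 0.08674563382841075]] [0.4282 0.0164 0.008 ] [np.float64(0.056837212740794014), np.float64(0.15105179231848453), np.float64(0.05779130494507197), np.float64(0.14851275309413725)]
8.080211498737757
-83.16368374090115
-174.4608291419045
96.46877399281492
```

```bash
python3 - <<'E'
from h import *
# native crops; top: x185-455,y140-320 ; scene: x210-410,y150-325
a=grab_frame("top")[140:320,190:430]; b=grab_frame("scene")[152:324,235:405]
cv2.imwrite("pics/t1.png",cv2.resize(a[:,:,::-1],None,fx=3.3333333,fy=3.3333333,interpolation=cv2.INTER_CUBIC))
cv2.imwrite("pics/s1.png",cv2.resize(b[:,:,::-1],None,fx=3.3333333,fy=3.3333333,interpolation=cv2.INTER_CUBIC))
E
```

```text
(no output)
```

View pics/t1.png

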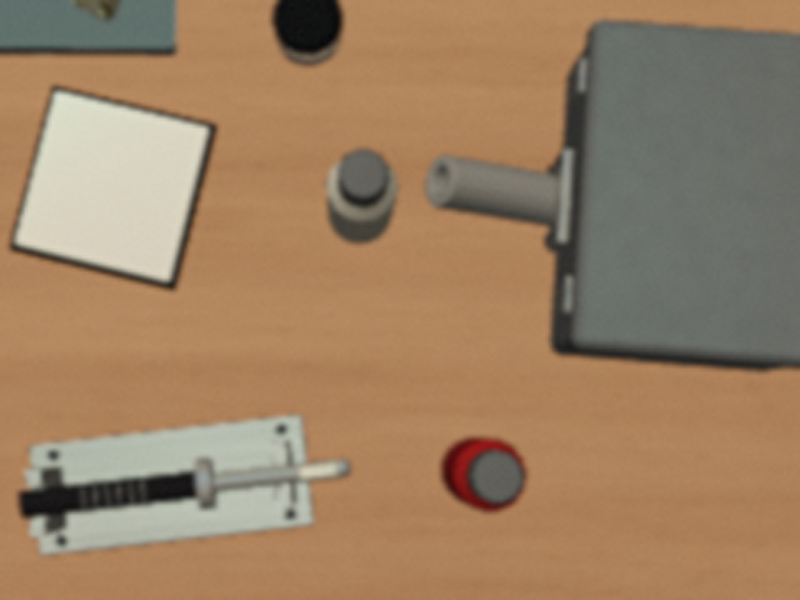

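View pics/s1.png

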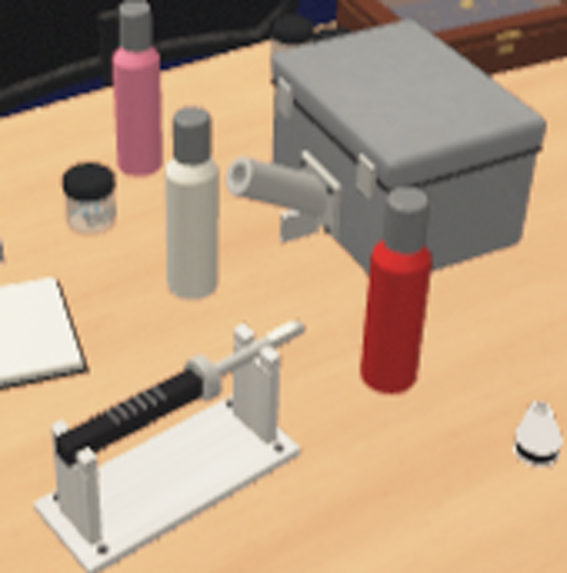

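Top crop: bottle cap (365,175), tube mouth (441,181), tube root (556,197), rod axis (20,504)–(349,467), collar (205,483). Scene crop: cap (193,115), mouth (239,177), rod (66,447)–(300,327). Now a joint fit of both views with small calibration corrections.

```bash
cat > fit.py <<'E'
from h import *
from scipy.optimize import least_squares
np.set_printoptions(precision=4,suppress=True)
t1=lambda X,Y:((X+.5)*.3-.5+190,(Y+.5)*.3-.5+140)
s1=lambda X,Y:((X+.5)*.3-.5+235,(Y+.5)*.3-.5+152)
f0=lambda X,Y:((X+.5)*.7-.5,(Y+.5)*.7-.5)
# params: bottle0:2 red2:4 pink4:6 jar6:8 tube8:11 rod11:14 tile14:17 cams 17:29
def u(a):return np.array([np.cos(a),np.sin(a)])
def P2(p,i,l,z):return np.r_[p[i:i+2]+u(p[i+2])*l,z]
c30=np.cos(np.pi/6)
tilec=lambda p,a,b:np.r_[p[14:16]+a*u(p[16])+b*u(p[16]+np.pi/2),.009]
h=.046
O=[('top',t1(365,175),lambda p:np.r_[p[0:2],.14]),('scene',s1(193,115),lambda p:np.r_[p[0:2],.14]),
('top',t1(498,476),lambda p:np.r_[p[2:4],.14]),('scene',s1(408,197),lambda p:np.r_[p[2:4],.14]),
('top',f0(462,144),lambda p:np.r_[p[4:6],.14]),('scene',s1(135,8),lambda p:np.r_[p[4:6],.14]),
('top',f0(403,209),lambda p:np.r_[p[6:8],.043]),('scene',s1(89,176),lambda p:np.r_[p[6:8],.043]),
('top',t1(441,181),lambda p:P2(p,8,0,.075)),('scene',s1(239,177),lambda p:P2(p,8,0,.075)),
('top',t1(556,197),lambda p:P2(p,8,.069,.075-.069*np.tan(np.pi/6))),
('top',t1(20,504),lambda p:P2(p,11,-.045,.074)),('top',t1(205,483),lambda p:P2(p,11,.049,.07)),('top',t1(349,467),lambda p:P2(p,11,.123,.07)),
('scene',s1(205,378),lambda p:P2(p,11,.049,.07)),('scene',s1(302,326),lambda p:P2(p,11,.123,.07)),('scene',s1(66,447),lambda p:P2(p,11,-.045,.07))]
for xy,ab in zip([(56,88),(215,125),(174,288),(11,247)],[(h,h),(h,-h),(-h,-h),(-h,h)]): O.append(('top',t1(*xy),lambda p,ab=ab:tilec(p,*ab)))
for xy,ab in zip([(363,338),(373,377),(312,389),(303,347)],[(h,h),(h,-h),(-h,-h),(-h,h)]): pass
C={n:cam(n) for n in('top','scene')}
def pr(n,P,p):
    K,_,t,rv=C[n]; o=17 if n=='top' else 23
    return cv2.projectPoints(P.reshape(1,3),rv+p[o:o+3],t+p[o+3:o+6],K,None)[0].ravel()
def res(p):
    return np.r_[np.concatenate([(pr(n,f(p),p)-q)/.6 for n,q,f in O]),p[17:]/.002]
p0=np.zeros(29);p0[:17]=[.578,-.084,.437,-.145,.72,-.12,.675,-.054,.582,-.125,-1.6,.426,.04,-1.45,.592,.052,-.2]
s=least_squares(res,p0);p=s.x
print('cost',s.cost);print('bottle',p[:2],'red',p[2:4],'pink',p[4:6],'jar',p[6:8]);print('tube',p[8:10],np.degrees(p[10]),'rod',p[11:13],np.degrees(p[13]),'tile',p[14:17]);print(p[17:])
r=(res(p)[:2*len(O)]*.6).reshape(-1,2)
for o,e in zip(O,r): print(o[0],e)
np.save('p.npy',p)
E
python3 fit.py
```

```text
cost 15.333019294516044
bottle [ 0.5795 -0.0851] red [ 0.4396 -0.1473] pink [ 0.7286 -0.1227] jar [ 0.6785 -0.0552]
tube [ 0.5864 -0.123 ] -91.36642661279704 rod [0.4266 0.0415] -82.99630890986228 tile [ 0.5928  0.0515 -0.2343]
[ 0.0006  0.0002  0.0005 -0.0008  0.0005  0.0007 -0.0007  0.0002  0.0008
  0.0006  0.0008  0.0015]
top [-0.1998 -0.0456]
scene [ 0.2634 -0.1569]
top [-0.0633  0.0099]
scene [ 0.0622 -0.1006]
top [-0.372  -0.1521]
scene [ 0.6023 -0.1439]
top [-0.3201 -0.2421]
scene [0.5347 0.163 ]
top [-1.3425  0.2558]
scene [-0.4692 -0.2909]
top [1.6456 0.0257]
top [-0.0627  0.0662]
top [0.2222 0.0503]
top [ 0.7092 -0.055 ]
scene [-0.3062 -0.3885]
scene [ 0.5963 -0.4441]
scene [-1.0751  1.0723]
top [-0.147   0.0204]
top [-0.1073  0.4712]
top [-0.2278 -0.4148]
top [ 0.4838 -0.0616]
```

```bash
python3 - <<'E'
s=open('fit.py').read()
s=s.replace("C={n:cam","""O=[o for o in O if o[1]!=t1(556,197)]
lid=lambda p,a,b:np.r_[p[8:10]+(.129+a)*u(p[10])+b*u(p[10]+np.pi/2),.112]
for n,xy,ab in[('top',t1(592,22),(-.06,.08)),('top',t1(572,350),(-.06,-.08)),('top',f0(632,214),(.06,.08)),('top',f0(627,357),(.06,-.08)),
 ('scene',s1(275,72),(-.06,.08)),('scene',s1(408,22),(.06,.08)),('scene',s1(544,125),(.06,-.08)),('scene',s1(397,180),(-.06,-.08))]: O.append((n,xy,lambda p,ab=ab:lid(p,*ab)))
C={n:cam""",1)
open('fit.py','w').write(s)
E
python3 fit.py; cat >> h.py <<'E'
def plan(pos,Rm,n):
    """per-row numbers in tool axes from the present pose to a target, n rows"""
    s=state(); R0=R.from_rotvec(s["tcp_rot"]); 
    rv=(R0.inv()*R.from_matrix(Rm)).as_rotvec()
    d=(np.array(pos)-s["tool_pos"])
    print('world d',d,'tool d (m)',R0.inv().apply(d),'/0.2',R0.inv().apply(d)/.2,'turn/pi',rv/np.pi)
E
python3 - <<'E'
from h import *
print(R.from_rotvec(state()["tcp_rot"]).as_matrix().round(3))
E
```

```text
cost 69.39186022330833
bottle [ 0.5801 -0.0856] red [ 0.4406 -0.1478] pink [ 0.7284 -0.1229] jar [ 0.6788 -0.0556]
tube [ 0.5847 -0.1234] -93.51387849937007 rod [0.4277 0.0408] -83.035825784177 tile [ 0.5929  0.0508 -0.2347]
[ 0.0003 -0.0002 -0.0014 -0.0009  0.0008 -0.0027 -0.0003  0.0016  0.0029
  0.0003  0.0026  0.0035]
top [-0.0433 -0.3645]
scene [0.3002 0.744 ]
top [ 0.3469 -0.1291]
scene [-0.2965  0.6856]
top [-0.29   -0.4987]
scene [0.7601 0.9631]
top [-0.2424 -0.6001]
scene [0.6875 0.9993]
top [-1.1398  1.304 ]
scene [-0.0137  1.0658]
top [-0.152  -0.1202]
top [ 0.3726 -0.1392]
top [ 1.0551 -0.2466]
scene [-0.359   0.0262]
scene [0.4343 0.0909]
scene [-0.9551  1.3071]
top [-0.2208 -0.1108]
top [0.0179 0.3886]
top [-0.1562 -0.2847]
top [0.359  0.0146]
top [0.2038 0.098 ]
top [ 1.1156 -0.4871]
top [-0.6303  1.3593]
top [-0.5136 -0.2594]
scene [-0.8787 -3.9374]
scene [0.6795 0.5105]
scene [ 0.7072 -0.2293]
scene [-0.6758 -3.1714]
[[ 0.902  0.431 -0.001]
 [ 0.431 -0.902  0.002]
 [-0.    -0.002 -1.   ]]
```

Emit:
{"name": "move_arm", "arguments": {
  "moves": [
    [[0.1,-0.067,0,0,0,0,100],[0.2,-0.134,0,0,0,0,100],[0.2,-0.134,0,0,0,0,100],[0.2,-0.134,0,0,0,0,100],[0.2,-0.134,0,0,0,0,100],[0.2,-0.134,0,0,0,0,100],[0.2,-0.134,0,0,0,0,100],[0.2,-0.134,0,0,0,0,100],[0.2,-0.134,0,0,0,0,100],[0.2,-0.134,0,0,0,0,100],[0.2,-0.134,0,0,0,0,100],[0.2,-0.134,0,0,0,0,100]]
  ]
}}

```text
time_s: 1.4
tool_pos: [0.563, -0.1084, 0.2187]
tcp_rot: [3.064, 0.694, 0.0]
force: [1.1, -0.3, 0.3]
gripper_width: 0.0852
grasp_force: 0.0
```

Emit:
{"name": "move_arm", "arguments": {
  "moves": [
    [[0.09,-0.05,0,0,0,0,100],[0,0,0,0,0,0,100],[0,0,0,0,0,0,100]]
  ]
}}

```text
time_s: 1.7
tool_pos: [0.5741, -0.0933, 0.2183]
tcp_rot: [3.063, 0.696, -0.002]
force: [-0.5, -1.5, -0.2]
gripper_width: 0.0858
grasp_force: 0.0
```

```bash
python3 - <<'E'
from h import *
np.set_printoptions(precision=4,suppress=True)
Rm=R.from_rotvec([3.064,.694,0]).as_matrix()
plan([.580,-.0853,.119],Rm,1)
cv2.imwrite("pics/s2.png",cv2.resize(grab_frame("scene")[100:324,235:405][:,:,::-1],None,fx=2.6,fy=2.6,interpolation=cv2.INTER_CUBIC))
E
```

```text
world d [ 0.0059  0.008  -0.0993] tool d (m) [ 0.0089 -0.0047  0.0993] /0.2 [ 0.0446 -0.0234  0.4966] turn/pi [0.     0.0004 0.0004]
```

View pics/s2.png

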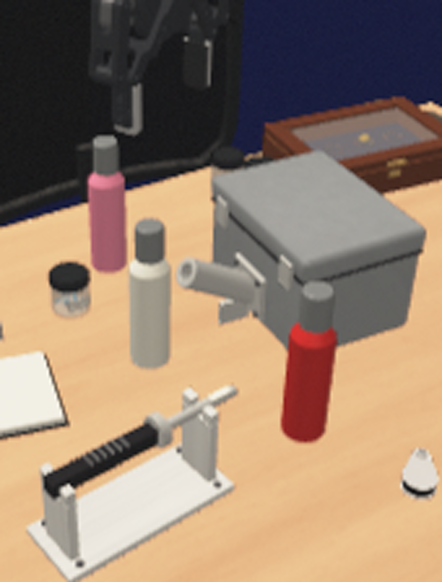

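Gripper fingers stand above the bottle (tips at (128,130) and (198,85)), bottle at (150,300) below. Descending and closing.

Emit:
{"name": "move_arm", "arguments": {
  "moves": [
    [[0.045,-0.023,0.04,0,0,0,100],[0,0,0.09,0,0,0,100],[0,0,0.12,0,0,0,100],[0,0,0.12,0,0,0,100],[0,0,0.09,0,0,0,100],[0,0,0.04,0,0,0,100],[0,0,0,0,0,0,60],[0,0,0,0,0,0,40],[0,0,0,0,0,0,15],[0,0,0,0,0,0,15],[0,0,0,0,0,0,15],[0,0,0,0,0,0,15]]
  ]
}}

```text
time_s: 2.95
tool_pos: [0.5817, -0.0851, 0.1202]
tcp_rot: [3.063, 0.695, 0.004]
force: [-0.4, -0.3, 3.7]
gripper_width: 0.0212
grasp_force: 58.7
```

```bash
python3 - <<'E'
from h import *
s=state();print(s["tool_pos"],s["gripper_width"],s["grasp_force"],s["force"])
print(proj('scene',[[.5741,-.0933,.215]],1), (297.7,141.5))
a=grab_frame("top")
cv2.imwrite("pics/t2.png",cv2.resize(a[120:320,190:430][:,:,::-1],None,fx=2.5,fy=2.5,interpolation=cv2.INTER_CUBIC))
E
```

```text
[ 0.58173773 -0.08506748  0.12021133] 0.02116154899960281 58.673526098864386 [-0.42483178 -0.31732363  3.74501468]
[[297.43411539 153.76956094]] (297.7, 141.5)
```

Emit:
{"name": "move_arm", "arguments": {
  "moves": [
    [[0,0,-0.03,0,0,0,15],[0,0,-0.08,0,0,0,15],[0,0,-0.12,0,0,0,15],[0,0,-0.12,0,0,0,15],[0,0,-0.12,0,0,0,15],[0,0,-0.08,0,0,0,15],[0,0,-0.04,0,0,0,15],[0,0,0,0,0,0,15]]
  ]
}}

```text
time_s: 3.8
tool_pos: [0.5813, -0.0853, 0.2384]
tcp_rot: [3.063, 0.694, 0.004]
force: [0.2, -0.2, -0.9]
gripper_width: 0.0211
grasp_force: 58.8
```

```bash
python3 - <<'E'
from h import *
np.set_printoptions(precision=4,suppress=True)
s=state();print(s["tool_pos"],s["gripper_width"],s["grasp_force"],s["force"])
plan([.42,.20,.24],R.from_rotvec([3.064,.694,0]).as_matrix(),1)
a=grab_frame("scene")[60:260,215:415]
cv2.imwrite("pics/s3.png",cv2.resize(a[:,:,::-1],None,fx=2.5,fy=2.5,interpolation=cv2.INTER_CUBIC))
E
```

```text
[ 0.5813 -0.0853  0.2384] 0.021148783250012872 58.84216608479619 [ 0.173  -0.2313 -0.909 ]
world d [-0.1613  0.2853  0.0016] tool d (m) [-0.0225 -0.327  -0.0022] /0.2 [-0.1124 -1.6349 -0.011 ] turn/pi [ 0.0005 -0.0007  0.0001]
```

View pics/s3.png

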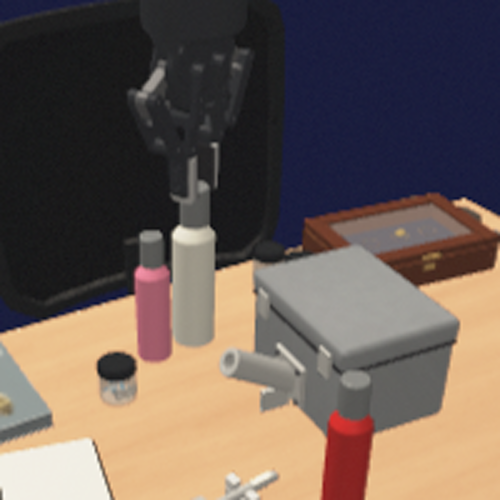

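Bottle hangs upright in the fingers. Carrying it to the free spot.

Emit:
{"name": "move_arm", "arguments": {
  "moves": [
    [[-0.01,-0.07,0,0,0,0,15],[-0.01,-0.14,0,0,0,0,15],[-0.012,-0.19,0,0,0,0,15],[-0.012,-0.19,0,0,0,0,15],[-0.012,-0.19,0,0,0,0,15],[-0.012,-0.19,0,0,0,0,15],[-0.012,-0.19,0,0,0,0,15],[-0.012,-0.19,0,0,0,0,15],[-0.01,-0.14,0,0,0,0,15],[-0.01,-0.1,0,0,0,0,15],[0,-0.045,0,0,0,0,15],[0,0,0,0,0,0,15]]
  ]
}}

```text
time_s: 5.05
tool_pos: [0.4176, 0.2013, 0.2359]
tcp_rot: [3.062, 0.7, -0.003]
force: [0.6, -0.6, -0.5]
gripper_width: 0.0209
grasp_force: 58.9
```

Emit:
{"name": "move_arm", "arguments": {
  "moves": [
    [[0,0,0.04,0,0,0,15],[0,0,0.1,0,0,0,15],[0,0,0.13,0,0,0,15],[0,0,0.13,0,0,0,15],[0,0,0.1,0,0,0,15],[0,0,0.05,0,0,0,15],[0,0,0.02,0,0,0,15],[0,0,0,0,0,0,15]]
  ]
}}

```text
time_s: 5.85
tool_pos: [0.4195, 0.1995, 0.1224]
tcp_rot: [3.064, 0.693, -0.001]
force: [-0.3, -0.3, -0.2]
gripper_width: 0.021
grasp_force: 58.9
```

Emit:
{"name": "move_arm", "arguments": {
  "moves": [
    [[0,0,0.007,0,0,0,15],[0,0,0.004,0,0,0,15],[0,0,0,0,0,0,15]]
  ]
}}

```text
time_s: 6.15
tool_pos: [0.4198, 0.2004, 0.1212]
tcp_rot: [-3.064, -0.695, -0.002]
force: [-0.8, -0.7, -1.1]
gripper_width: 0.0211
grasp_force: 58.9
```

Emit:
{"name": "move_arm", "arguments": {
  "moves": [
    [[0,0,0.006,0,0,0,15],[0,0,0,0,0,0,15],[0,0,0,0,0,0,15]]
  ]
}}

```text
time_s: 6.45
tool_pos: [0.4201, 0.2008, 0.1202]
tcp_rot: [-3.063, -0.695, -0.003]
force: [-0.1, -0.7, 3.6]
gripper_width: 0.0209
grasp_force: 59.4
```

Emit:
{"name": "move_arm", "arguments": {
  "moves": [
    [[0,0,0,0,0,0,40],[0,0,0,0,0,0,60],[0,0,0,0,0,0,100],[0,0,0,0,0,0,100],[0,0,-0.05,0,0,0,100],[0,0,-0.1,0,0,0,100],[0,0,-0.12,0,0,0,100],[0,0,-0.12,0,0,0,100],[0,0,-0.1,0,0,0,100],[0,0,-0.05,0,0,0,100],[0,0,0,0,0,0,100]]
  ]
}}

```text
time_s: 7.55
tool_pos: [0.4204, 0.2008, 0.2292]
tcp_rot: [-3.064, -0.694, -0.006]
force: [0.1, -0.5, 0.3]
gripper_width: 0.0856
grasp_force: 0.0
```

```bash
cat >> h.py <<'E'
def frame(yaw,pitch,flip=1):
    "tool matrix with rod x at heading yaw (deg), pitched down by pitch; tool x = flip*rod x"
    a,b=np.radians([yaw,pitch]); x=np.array([np.cos(b)*np.cos(a),np.cos(b)*np.sin(a),-np.sin(b)])
    h=np.array([-np.sin(a),np.cos(a),0]); y=-h*flip; return np.c_[flip*x,y,np.cross(flip*x,y)], x
E
python3 - <<'E'
from h import *
np.set_printoptions(precision=4,suppress=True)
s=state();print(s["joint_positions"])
for f in(1,-1):
    M,x=frame(-83,0,f); print(M[:,2]); plan([.427,.041,.2],M,1)
a=grab_frame("top"); cv2.imwrite("pics/t3.png",cv2.resize(a[:,:,::-1],(800,600),interpolation=cv2.INTER_CUBIC))
E
```

```text
[ 0.023   0.0485 -0.5662  1.9911  0.0302  1.1058 -1.6811]
[ 0.  0. -1.]
world d [ 0.0066 -0.1598 -0.0292] tool d (m) [-0.0631  0.147   0.029 ] /0.2 [-0.3155  0.7349  0.1452] turn/pi [-0.0011 -0.001   0.603 ]
[ 0.  0. -1.]
world d [ 0.0066 -0.1598 -0.0292] tool d (m) [-0.0631  0.147   0.029 ] /0.2 [-0.3155  0.7349  0.1452] turn/pi [ 0.001 -0.001 -0.397]
```

Emit:
{"name": "move_arm", "arguments": {
  "moves": [
    [[0,0,0,0,0,0.03,100],[0,0,0,0,0,0.047,100],[0,0,0,0,0,0.047,100],[0,0,0,0,0,0.047,100],[0,0,0,0,0,0.047,100],[0,0,0,0,0,0.047,100],[0,0,0,0,0,0.047,100],[0,0,0,0,0,0.047,100],[0,0,0,0,0,0.047,100],[0,0,0,0,0,0.047,100],[0,0,0,0,0,0.047,100],[0,0,0,0,0,0.047,100]]
  ]
}}

```text
time_s: 8.8
tool_pos: [0.4262, 0.1904, 0.2124]
tcp_rot: [2.891, -1.151, -0.025]
force: [-0.6, -0.0, 0.6]
gripper_width: 0.0856
grasp_force: 0.0
```

Emit:
{"name": "move_arm", "arguments": {
  "moves": [
    [[0,0,0,0,0,0.047,100],[0,0,0,0,0,0.01,100],[0,0,0,0,0,0,100]]
  ]
}}

```text
time_s: 9.1
tool_pos: [0.4262, 0.1906, 0.2081]
tcp_rot: [2.85, -1.231, -0.035]
force: [-0.0, 0.8, -0.6]
gripper_width: 0.0854
grasp_force: 0.0
```

```bash
python3 - <<'E'
from h import *
np.set_printoptions(precision=4,suppress=True)
s=state();print(s["joint_positions"],s["tool_pos"])
M,x=frame(-83,0); plan([.427,.041,.14],M,1)
E
```

```text
[-1.1214  0.0656  0.6385  2.0292 -0.0371  1.1029 -2.8517] [0.4262 0.1906 0.2081]
world d [ 0.0008 -0.1496 -0.0681] tool d (m) [0.1099 0.099  0.0718] /0.2 [0.5494 0.4949 0.3589] turn/pi [ 0.0138 -0.0025  0.2016]
```

View pics/t3.png

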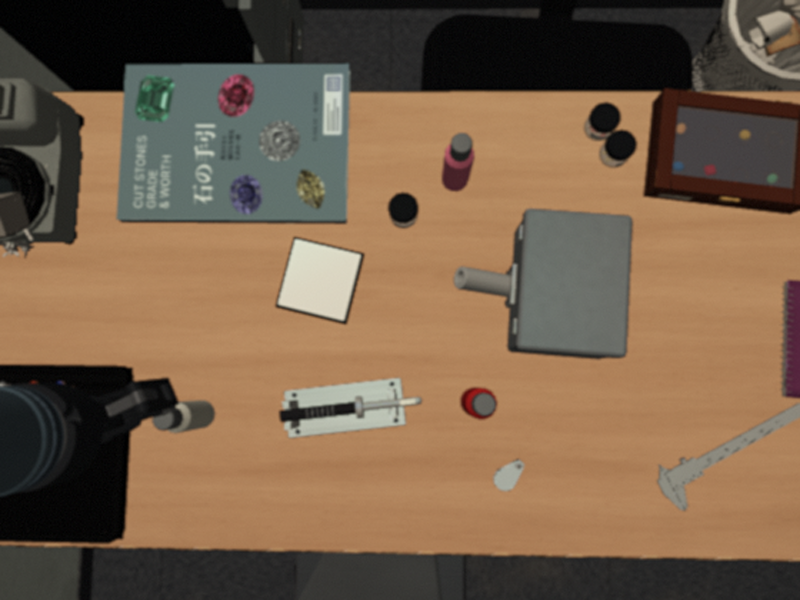

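The top view shows the bottle upright at (183,417), clear of everything. Joint 7 turns the other way, so I use the half-turn alternative grasp.

Emit:
{"name": "move_arm", "arguments": {
  "moves": [
    [[0,0,0,0,0,-0.047,100],[0,0,0,0,0,-0.047,100],[0,0,0,0,0,-0.047,100],[0,0,0,0,0,-0.047,100],[0,0,0,0,0,-0.047,100],[0,0,0,0,0,-0.047,100],[0,0,0,0,0,-0.047,100],[0,0,0,0,0,-0.047,100],[0,0,0,0,0,-0.047,100],[0,0,0,0,0,-0.047,100],[0,0,0,0,0,-0.047,100],[0,0,0,0,0,-0.047,100]]
  ]
}}

```text
time_s: 10.3
tool_pos: [0.427, 0.1899, 0.2088]
tcp_rot: [2.781, 1.449, -0.065]
force: [-0.5, -1.0, -1.3]
gripper_width: 0.0851
grasp_force: 0.0
```

Emit:
{"name": "move_arm", "arguments": {
  "moves": [
    [[0,0,0,0,0,-0.047,100],[0,0,0,0,0,-0.047,100],[0,0,0,0,0,-0.047,100],[0,0,0,0,0,-0.047,100],[0,0,0,0,0,-0.03,100],[0,0,0,0,0,0,100]]
  ]
}}

```text
time_s: 10.9
tool_pos: [0.4271, 0.1899, 0.2089]
tcp_rot: [-2.137, -2.289, 0.063]
force: [0.2, -1.3, 0.1]
gripper_width: 0.085
grasp_force: 0.0
```

```bash
python3 - <<'E'
from h import *
np.set_printoptions(precision=4,suppress=True)
s=state();print(s["time_s"],s["joint_positions"],s["tool_pos"])
M,x=frame(-83,0,-1); plan([.427,.041,.14],M,1)
E
```

```text
10.9 [-1.0081  0.0639  0.5217  2.0243 -0.0306  1.1033 -0.4038] [0.4271 0.1899 0.2089]
world d [-0.0001 -0.1489 -0.0689] tool d (m) [-0.1471 -0.0077  0.0723] /0.2 [-0.7354 -0.0387  0.3614] turn/pi [-0.0116  0.0063 -0.0171]
```

Emit:
{"name": "move_arm", "arguments": {
  "moves": [
    [[-0.07,-0.01,0,-0.004,0.002,-0.006,100],[-0.15,-0.01,0,-0.004,0.002,-0.006,100],[-0.19,-0.01,0,-0.004,0.002,-0.005,100],[-0.18,-0.009,0.06,0,0,0,100],[-0.1,0,0.12,0,0,0,100],[-0.045,0,0.12,0,0,0,100],[0,0,0.05,0,0,0,100],[0,0,0,0,0,0,100]]
  ]
}}

```text
time_s: 11.7
tool_pos: [0.4339, 0.0433, 0.1392]
tcp_rot: [2.083, 2.351, -0.003]
force: [-0.2, 0.5, -0.2]
gripper_width: 0.0855
grasp_force: 0.0
```

```bash
python3 - <<'E'
from h import *
np.set_printoptions(precision=4,suppress=True)
s=state();print(s["time_s"],s["joint_positions"],s["tool_pos"])
M,x=frame(-83,0,-1); plan([.427,.041,.0625],M,1)
a=grab_frame("scene")[120:324,215:405]
cv2.imwrite("pics/s4.png",cv2.resize(a[:,:,::-1],None,fx=2.8,fy=2.8,interpolation=cv2.INTER_CUBIC))
E
```

```text
11.7 [-0.8504  0.07    0.685   2.1913 -0.0549  0.8983 -0.0117] [0.4339 0.0433 0.1392]
world d [-0.0069 -0.0023 -0.0767] tool d (m) [-0.0014 -0.007   0.0767] /0.2 [-0.0069 -0.0351  0.3836] turn/pi [-0.0005  0.0004 -0.0005]
```

View pics/s4.png

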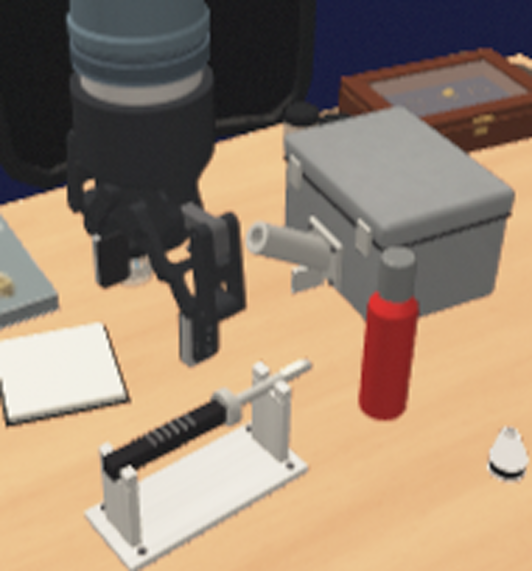

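Fingers (tips at (112,275) and (198,355)) stand above and along the rod's handle (170,435). Align and descend.

Emit:
{"name": "move_arm", "arguments": {
  "moves": [
    [[-0.007,-0.035,0,0,0,0,100],[0,0,0.05,0,0,0,100],[0,0,0.09,0,0,0,100],[0,0,0.1,0,0,0,100],[0,0,0.09,0,0,0,100],[0,0,0.04,0,0,0,100],[0,0,0.01,0,0,0,100],[0,0,0,0,0,0,100]]
  ]
}}

```text
time_s: 12.55
tool_pos: [0.4293, 0.0415, 0.0649]
tcp_rot: [2.08, 2.352, 0.003]
force: [-0.0, -0.4, 0.3]
gripper_width: 0.0856
grasp_force: 0.0
```

```bash
python3 - <<'E'
from h import *
np.set_printoptions(precision=4,suppress=True)
s=state();print(s["time_s"],s["force"],s["tool_pos"])
M,x=frame(-83,0,-1); plan([.427,.041,.0625],M,1)
E
```

```text
12.55 [-0.0473 -0.3548  0.3299] [0.4293 0.0415 0.0649]
world d [-0.0023 -0.0005 -0.0024] tool d (m) [-0.0002 -0.0024  0.0024] /0.2 [-0.0012 -0.0118  0.0121] turn/pi [0.001  0.0001 0.0001]
```

Emit:
{"name": "move_arm", "arguments": {
  "moves": [
    [[0,-0.012,0.012,0.001,0,0,70],[0,0,0,0,0,0,45],[0,0,0,0,0,0,30],[0,0,0,0,0,0,20],[0,0,0,0,0,0,5],[0,0,0,0,0,0,5],[0,0,0,0,0,0,5]]
  ]
}}

```text
time_s: 13.25
tool_pos: [0.4269, 0.0411, 0.0627]
tcp_rot: [-2.081, -2.353, 0.0]
force: [-1.5, -0.2, 5.7]
gripper_width: 0.0103
grasp_force: 58.8
```

Emit:
{"name": "move_arm", "arguments": {
  "moves": [
    [[0,0,-0.02,0,0,0,5],[0,0,-0.05,0,0,0,5],[0,0,-0.1,0,0,0,5],[0,0,-0.12,0,0,0,5],[0,0,-0.12,0,0,0,5],[0,0,-0.08,0,0,0,5],[0,0,-0.04,0,0,0,5],[0,0,0,0,0,0,5]]
  ]
}}

```text
time_s: 14.05
tool_pos: [0.4276, 0.0413, 0.1695]
tcp_rot: [2.081, 2.352, 0.004]
force: [0.5, 0.6, -0.8]
gripper_width: 0.0101
grasp_force: 58.7
```

```bash
python3 - <<'E'
from h import *
np.set_printoptions(precision=4,suppress=True)
s=state();print(s["time_s"],s["force"],s["tool_pos"],s["joint_positions"],s["gripper_width"])
M,x=frame(-93,30,-1); g=np.array([.5855,-.1235,.075])-x*.153; print(g,x)
plan(g+.008*M[:,2],M,1)
E
```

```text
14.05 [ 0.5172  0.5886 -0.8029] [0.4276 0.0413 0.1695] [-0.8825 -0.0123  0.6986  2.1801  0.0084  0.9685 -0.0665] 0.010092580666761877
[0.5924 0.0088 0.1515] [-0.0453 -0.8648 -0.5   ]
world d [ 0.165  -0.0285 -0.0249] tool d (m) [-0.0485  0.1603  0.0252] /0.2 [-0.2423  0.8014  0.1262] turn/pi [-0.0139  0.1658  0.0545]
```

Emit:
{"name": "move_arm", "arguments": {
  "moves": [
    [[0,0.07,0,0,0,0,5],[0,0.14,0,0,0,0,5],[0,0.19,0,0,0,0,5],[0,0.19,0,0,0,0,5],[0,0.14,0,0,0,0,5],[0,0.07,0,0,0,0,5],[0,0,0,-0.002,0.03,0.01,5],[0,0,0,-0.002,0.04,0.012,5],[0,0,0,-0.002,0.04,0.012,5],[0,0,0,-0.002,0.035,0.012,5],[0,0,0,-0.002,0.02,0.008,5],[0,0,0,0,0,0,5]]
  ]
}}

```text
time_s: 15.25
tool_pos: [0.5837, 0.0564, 0.1651]
tcp_rot: [-1.987, -1.871, -0.503]
force: [0.3, -0.2, -0.7]
gripper_width: 0.0103
grasp_force: 58.8
```

```bash
python3 - <<'E'
from h import *
np.set_printoptions(precision=4,suppress=True)
s=state();print(s["time_s"],s["force"],s["tool_pos"],s["joint_positions"],s["gripper_width"])
M,x=frame(-93,30,-1); g=np.array([.5855,-.1235,.075])-x*.153
plan(g+.008*M[:,2],M,1)
a=grab_frame("top")[140:320,190:430]; b=grab_frame("scene")[120:300,215:405]
c=[cv2.resize(i[:,:,::-1],None,fx=3,fy=3,interpolation=cv2.INTER_CUBIC) for i in(a,b)]
cv2.imwrite("pics/t5.png",c[0]);cv2.imwrite("pics/s5.png",c[1])
E
```

```text
15.25 [ 0.3241 -0.2208 -0.6622] [0.5837 0.0564 0.1651] [-0.3588  0.4257  0.5837  1.8497 -0.8107  1.1859  0.5511] 0.010309257357680554
world d [ 0.0089 -0.0435 -0.0205] tool d (m) [-0.0474  0.0117 -0.0036] /0.2 [-0.2369  0.0587 -0.0178] turn/pi [-0.0053  0.0026 -0.0039]
```

Emit:
{"name": "move_arm", "arguments": {
  "moves": [
    [[-0.04,0.02,-0.006,-0.002,0.001,-0.002,5],[-0.07,0.02,-0.006,-0.002,0.001,-0.002,5],[-0.07,0.019,-0.006,-0.001,0,0,5],[-0.055,0,0,0,0,0,5],[0,0,0,0,0,0,5],[0,0,0,0,0,0,5]]
  ]
}}

```text
time_s: 15.95
tool_pos: [0.5952, 0.0176, 0.1477]
tcp_rot: [-1.974, -1.889, -0.534]
force: [-0.9, -0.3, -0.7]
gripper_width: 0.0103
grasp_force: 58.8
```

```bash
python3 - <<'E'
from h import *
np.set_printoptions(precision=4,suppress=True)
s=state();print(s["time_s"],s["tool_pos"])
M,x=frame(-93,30,-1); g=np.array([.5855,-.1235,.075])-x*.153
plan(g+.008*M[:,2],M,1)
a=grab_frame("top")[178:243,270:350]; b=grab_frame("scene")[170:235,270:350]
c=[cv2.resize(i[:,:,::-1],None,fx=5,fy=5,interpolation=cv2.INTER_CUBIC) for i in(a,b)]
cv2.imwrite("pics/c6.png",np.hstack(c))
Rt=R.from_rotvec(s["tcp_rot"]).as_matrix(); gp=s["tool_pos"]-.008*Rt[:,2]; xr=-Rt[:,0]
for n,(ox,oy) in(('top',(270,178)),('scene',(270,170))):
    P=[gp+xr*.123,gp+xr*.053,[.5855,-.1235,.075]]; q=proj(n,P,1); print(n,((q+.5-[ox,oy])*5-.5))
E
```

```text
15.95 [0.5952 0.0176 0.1477]
world d [-0.0026 -0.0048 -0.0031] tool d (m) [-0.0058 -0.0024  0.0002] /0.2 [-0.029  -0.0119  0.001 ] turn/pi [ 0.     -0.0003  0.0027]
top [[169.1971  60.4208]
 [-17.1497  33.7425]
 [258.3     83.9637]]
scene [[118.2874 153.3741]
 [ -9.3423 122.0059]
 [182.8069 172.4491]]
```

View pics/c6.png

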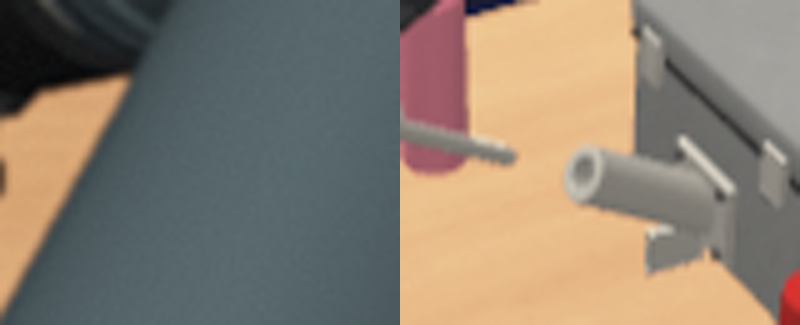

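The scene half shows the rod tip at (514,156) pointing at the bore (584,174), about 30 mm off, nearly coaxial; the top view is blocked by the arm. Refit the tube without the two bad lid corners.

```bash
sed -i "s/ ('scene',s1(275,72),(-.06,.08)),/ /; s/,('scene',s1(397,180),(-.06,-.08))\]/]/" fit.py; python3 fit.py | head -20; python3 - <<'E'
from h import *
np.set_printoptions(precision=4,suppress=True)
# tube mouth disc in the first top picture: gray sub-pixel check of the tube's edges along rows
im=cv2.imread("pics/t1.png").astype(float)  # bgr
for X in(470,490,510,530,545):
    c=im[130:250,X]; sat=c[:,2]-c[:,0]  # desk is orange: high r-b
    m=sat.max()/2; r=np.where(sat<m)[0]; print(X,130+r.min(),130+r.max(),130+(r.min()+r.max())/2)
p=np.load('p.npy')
for yaw in(-91.5,-93,-94.5):
  for x0 in(.5845,.5865):
    a=np.radians(yaw); out=[]
    for L in(.015,.055):
        P=np.r_[np.array([x0,-.1235])+L*np.cos(np.pi/6)*np.array([np.cos(a),np.sin(a)]),.075-L/2]
        K,_,t,rv=cam('top'); q=cv2.projectPoints(P.reshape(1,3),rv+p[17:20],t+p[20:23],K,None)[0].ravel()
        out.append((q-[190,140]+.5)/.3-.5)
    print(yaw,x0,np.ravel(out))
E
```

```text
cost 22.260899436354613
bottle [ 0.5797 -0.0853] red [ 0.4401 -0.1474] pink [ 0.7281 -0.1226] jar [ 0.6783 -0.0553]
tube [ 0.5856 -0.1234] -93.67310577977763 rod [0.4271 0.0412] -82.99837005185759 tile [ 0.5928  0.0512 -0.2342]
[ 0.0008  0.0003 -0.0012 -0.0009  0.0007 -0.0021 -0.0005 -0.      0.002
  0.0004  0.0014  0.0024]
top [-0.0722 -0.0814]
scene [0.1401 0.085 ]
top [0.1971 0.1159]
scene [-0.2899  0.0607]
top [-0.2679 -0.2266]
scene [0.5242 0.2261]
top [-0.2222 -0.3142]
scene [0.4709 0.4191]
top [-1.0119  0.7595]
scene [-0.3492  0.1147]
top [-0.1619  0.1432]
top [0.3226 0.1165]
top [0.9725 0.0038]
scene [-0.442  -0.3952]
scene [ 0.4041 -0.4045]
470 160 211 185.5
490 164 215 189.5
510 167 218 192.5
530 171 221 196.0
545 172 239 205.5
-91.5 0.5845 [462.3894 188.6753 525.6982 196.4352]
-91.5 0.5865 [462.3848 184.8191 525.6765 192.6611]
-93 0.5845 [462.3641 189.3305 525.6179 198.7869]
-93 0.5865 [462.3595 185.474  525.5963 195.0115]
-94.5 0.5845 [462.3214 189.9848 525.4753 201.1357]
-94.5 0.5865 [462.3168 186.1279 525.4537 197.359 ]
```

```bash
cat >> h.py <<'E'
def ins(out,x0=.587,y0=-.1235,z0=.075,yaw=-94,pitch=30):
    M,x=frame(yaw,pitch,-1); g=np.array([x0,y0,z0])-x*(.053+out); plan(g+.008*M[:,2],M,1)
E
python3 - <<'E'
from h import *
np.set_printoptions(precision=4,suppress=True)
ins(.08)
E
```

```text
world d [-0.0001 -0.023  -0.0135] tool d (m) [-0.0267  0.0008  0.0001] /0.2 [-0.1334  0.0041  0.0007] turn/pi [-0.0027 -0.0005  0.008 ]
```

Emit:
{"name": "move_arm", "arguments": {
  "moves": [
    [[-0.04,0.004,0,-0.0027,0,0.008,5],[-0.05,0,0,0,0,0,5],[-0.04,0,0,0,0,0,5],[0,0,0,0,0,0,5],[0,0,0,0,0,0,5]]
  ]
}}

```text
time_s: 16.55
tool_pos: [0.5946, -0.0055, 0.1346]
tcp_rot: [-2.002, -1.862, -0.536]
force: [0.3, 0.1, -0.3]
gripper_width: 0.01
grasp_force: 58.8
```

```bash
python3 - <<'E'
from h import *
np.set_printoptions(precision=4,suppress=True)
s=state();print(s["time_s"],s["tool_pos"]); ins(.08)
b=grab_frame("scene")[175:225,240:330]
cv2.imwrite("pics/c7.png",cv2.resize(b[:,:,::-1],None,fx=8,fy=8,interpolation=cv2.INTER_CUBIC))
Rt=R.from_rotvec(s["tcp_rot"]).as_matrix(); gp=s["tool_pos"]-.008*Rt[:,2]; xr=-Rt[:,0]
q=proj('scene',[gp+xr*.123,gp+xr*.053,[.587,-.1235,.075]],1); print((q+.5-[240,175])*8-.5)
E
```

```text
16.55 [ 0.5946 -0.0055  0.1346]
world d [ 0.0007  0.0009 -0.    ] tool d (m) [0.0008 0.0006 0.0005] /0.2 [0.0041 0.0031 0.0024] turn/pi [ 0.0001 -0.0003 -0.0007]
[[507.2322 227.8176]
 [307.3427 176.2402]
 [530.0262 233.6139]]
```

View pics/c7.png

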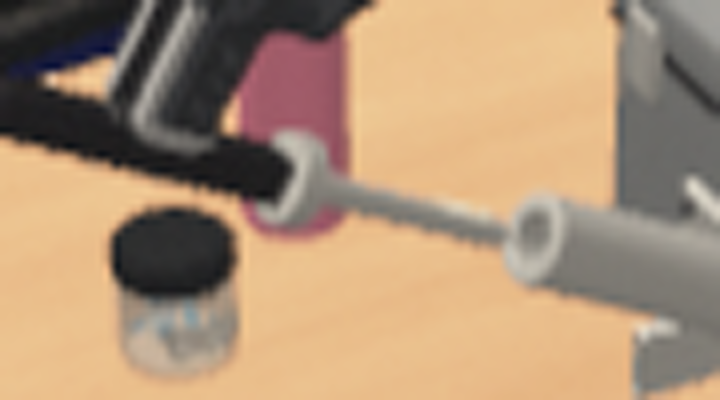

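Shaft line passes at about (490,230) and extrapolates ~6 px (≈1.3 mm) below the bore centre (535,235). Raise by 1 mm and enter slowly.

Emit:
{"name": "move_arm", "arguments": {
  "moves": [
    [[0,0.003,-0.003,0,0,0,5],[-0.02,0,0,0,0,0,5],[-0.03,0,0,0,0,0,5],[-0.03,0,0,0,0,0,5],[-0.02,0,0,0,0,0,5],[0,0,0,0,0,0,5]]
  ]
}}

```text
time_s: 17.2
tool_pos: [0.5937, -0.0238, 0.1247]
tcp_rot: [-2.003, -1.862, -0.535]
force: [-0.6, 0.1, -1.7]
gripper_width: 0.0103
grasp_force: 58.8
```

```bash
python3 - <<'E'
from h import *
np.set_printoptions(precision=4,suppress=True)
s=state();print(s["time_s"],s["tool_pos"],s["force"],s["torque"]); ins(.06)
E
```

```text
17.2 [ 0.5937 -0.0238  0.1247] [-0.5948  0.1341 -1.6575] [-0.5203  0.0218 -0.051 ]
world d [ 0.0004  0.0019 -0.0002] tool d (m) [0.0016 0.0003 0.0011] /0.2 [0.0081 0.0013 0.0056] turn/pi [ 0.0001 -0.     -0.001 ]
```

Emit:
{"name": "move_arm", "arguments": {
  "moves": [
    [[-0.025,0.001,0,0,0,0,5],[-0.03,0,0,0,0,0,5],[-0.03,0,0,0,0,0,5],[-0.025,0,0,0,0,0,5],[0,0,0,0,0,0,5]]
  ]
}}

```text
time_s: 17.7
tool_pos: [0.5925, -0.0429, 0.1137]
tcp_rot: [-2.003, -1.862, -0.535]
force: [0.6, -1.1, -0.0]
gripper_width: 0.01
grasp_force: 58.8
```

```bash
python3 - <<'E'
from h import *
np.set_printoptions(precision=4,suppress=True)
s=state();print(s["time_s"],s["tool_pos"],s["force"],s["torque"]); ins(.036)
E
```

```text
17.7 [ 0.5925 -0.0429  0.1137] [ 0.6414 -1.0796 -0.0424] [-0.5947  0.0719  0.0029]
world d [ 0.0001  0.0003 -0.0011] tool d (m) [-0.0003  0.0001  0.0011] /0.2 [-0.0016  0.0006  0.0056] turn/pi [ 0.0001 -0.     -0.0009]
```

Entering freely. On to about 10 mm before the stop.

Emit:
{"name": "move_arm", "arguments": {
  "moves": [
    [[-0.025,0,0,0,0,0,5],[-0.035,0,0,0,0,0,5],[-0.035,0,0,0,0,0,5],[-0.03,0,0,0,0,0,5],[0,0,0,0,0,0,5]]
  ]
}}

```text
time_s: 18.2
tool_pos: [0.5909, -0.0647, 0.1011]
tcp_rot: [-2.003, -1.862, -0.535]
force: [0.0, -0.7, 0.1]
gripper_width: 0.0102
grasp_force: 58.8
```

```bash
python3 - <<'E'
from h import *
np.set_printoptions(precision=4,suppress=True)
s=state();print(s["time_s"],s["tool_pos"],s["force"],s["torque"]); ins(.01)
E
```

```text
18.2 [ 0.5909 -0.0647  0.1011] [ 0.0063 -0.6908  0.0625] [-0.5955 -0.0018  0.0073]
world d [ 0.0002 -0.0004 -0.0015] tool d (m) [-0.0011  0.0002  0.0011] /0.2 [-0.0053  0.001   0.0057] turn/pi [ 0.0001  0.0001 -0.0011]
```

Emit:
{"name": "move_arm", "arguments": {
  "moves": [
    [[-0.012,0,0,0,0,0,5],[-0.012,0,0,0,0,0,5],[-0.008,0,0,0,0,0,5],[-0.004,0,0,0,0,0,5],[0,0,0,0,0,0,5]]
  ]
}}

```text
time_s: 18.7
tool_pos: [0.591, -0.0694, 0.0982]
tcp_rot: [-2.001, -1.863, -0.537]
force: [0.5, -0.9, -0.5]
gripper_width: 0.0101
grasp_force: 58.8
```

Emit:
{"name": "move_arm", "arguments": {
  "moves": [
    [[-0.005,0,0,0,0,0,5],[0,0,0,0,0,0,5]]
  ]
}}

```text
time_s: 18.9
tool_pos: [0.5909, -0.0703, 0.0977]
tcp_rot: [-2.0, -1.864, -0.537]
force: [-0.9, 1.0, -0.1]
gripper_width: 0.0102
grasp_force: 58.8
```

Emit:
{"name": "move_arm", "arguments": {
  "moves": [
    [[-0.005,0,0,0,0,0,5],[0,0,0,0,0,0,5]]
  ]
}}

```text
time_s: 19.1
tool_pos: [0.5908, -0.0712, 0.0971]
tcp_rot: [-2.001, -1.863, -0.536]
force: [0.7, -1.1, -0.3]
gripper_width: 0.0101
grasp_force: 58.8
```

Emit:
{"name": "move_arm", "arguments": {
  "moves": [
    [[-0.005,0,0,0,0,0,5],[-0.003,0,0,0,0,0,5],[0,0,0,0,0,0,5]]
  ]
}}

```text
time_s: 19.4
tool_pos: [0.5907, -0.0727, 0.0963]
tcp_rot: [-2.001, -1.863, -0.536]
force: [0.8, -0.4, -0.7]
gripper_width: 0.0103
grasp_force: 58.8
```

Emit:
{"name": "move_arm", "arguments": {
  "moves": [
    [[-0.005,0,0,0,0,0,5],[0,0,0,0,0,0,5],[0,0,0,0,0,0,5]]
  ]
}}

```text
time_s: 19.7
tool_pos: [0.5907, -0.0734, 0.0959]
tcp_rot: [-2.001, -1.863, -0.537]
force: [-0.7, -0.1, -0.6]
gripper_width: 0.0105
grasp_force: 58.8
```

```bash
python3 - <<'E'
from h import *
np.set_printoptions(precision=4,suppress=True)
s=state();print(s["time_s"],s["tool_pos"],s["force"],s["torque"]); ins(.0)
E
```

```text
19.7 [ 0.5907 -0.0734  0.0959] [-0.7255 -0.1447 -0.6238] [-0.6057  0.0975  0.0467]
world d [-0.0002 -0.0003 -0.0013] tool d (m) [-0.001  -0.0002  0.001 ] /0.2 [-0.0048 -0.0009  0.0048] turn/pi [ 0.0001 -0.0003 -0.0003]
```

Emit:
{"name": "move_arm", "arguments": {
  "moves": [
    [[-0.005,0,0,0,0,0,5],[0,0,0,0,0,0,5],[0,0,0,0,0,0,5]]
  ]
}}

```text
time_s: 20.0
tool_pos: [0.5906, -0.0743, 0.0954]
tcp_rot: [-2.001, -1.863, -0.537]
force: [-0.1, 0.5, -0.3]
gripper_width: 0.0099
grasp_force: 58.8
```

Emit:
{"name": "move_arm", "arguments": {
  "moves": [
    [[-0.005,0,0,0,0,0,5],[0,0,0,0,0,0,5],[0,0,0,0,0,0,5]]
  ]
}}

```text
time_s: 20.3
tool_pos: [0.5906, -0.075, 0.0949]
tcp_rot: [-2.0, -1.863, -0.537]
force: [0.1, 0.7, -0.7]
gripper_width: 0.0104
grasp_force: 58.8
```

Emit:
{"name": "move_arm", "arguments": {
  "moves": [
    [[-0.004,0,0,0,0,0,5],[0,0,0,0,0,0,5],[0,0,0,0,0,0,5]]
  ]
}}

```text
time_s: 20.6
tool_pos: [0.5906, -0.0749, 0.0947]
tcp_rot: [-1.999, -1.863, -0.538]
force: [-0.5, 2.2, 0.2]
gripper_width: 0.0102
grasp_force: 58.8
```

Emit:
{"name": "move_arm", "arguments": {
  "moves": [
    [[-0.003,0,0,0,0,0,5],[0,0,0,0,0,0,5],[0,0,0,0,0,0,5]]
  ]
}}

```text
time_s: 20.9
tool_pos: [0.5907, -0.075, 0.0947]
tcp_rot: [-1.998, -1.863, -0.538]
force: [-0.5, 3.6, 1.9]
gripper_width: 0.0101
grasp_force: 58.9
```

Emit:
{"name": "move_arm", "arguments": {
  "moves": [
    [[-0.003,0,0,0,0,0,5],[0,0,0,0,0,0,5],[0,0,0,0,0,0,5]]
  ]
}}

```text
time_s: 21.2
tool_pos: [0.5907, -0.075, 0.0946]
tcp_rot: [-1.997, -1.863, -0.539]
force: [-0.9, 4.9, 4.1]
gripper_width: 0.0101
grasp_force: 59.1
```

```bash
python3 - <<'E'
from h import *
np.set_printoptions(precision=4,suppress=True)
s=state();print(s["time_s"],s["tool_pos"],s["force"],s["torque"]); ins(.0)
b=grab_frame("scene")[165:225,250:340]
cv2.imwrite("pics/c8.png",cv2.resize(b[:,:,::-1],None,fx=8,fy=8,interpolation=cv2.INTER_CUBIC))
E
```

```text
21.2 [ 0.5907 -0.075   0.0946] [-0.8919  4.9075  4.1331] [0.887  0.0659 0.047 ]
world d [-0.0002  0.0013 -0.0001] tool d (m) [ 0.001  -0.0003  0.0007] /0.2 [ 0.0052 -0.0014  0.0034] turn/pi [-0.0002 -0.0013  0.0001]
```

Position has stopped while force rises: collar is on the rim. One slight extra press, then draw out along the axis.

Emit:
{"name": "move_arm", "arguments": {
  "moves": [
    [[-0.004,0,0,0,0,0,5],[0,0,0,0,0,0,5],[0,0,0,0,0,0,5],[0,0,0,0,0,0,5]]
  ]
}}

```text
time_s: 21.65
tool_pos: [0.5907, -0.0749, 0.0946]
tcp_rot: [-1.995, -1.863, -0.54]
force: [-1.0, 5.7, 4.9]
gripper_width: 0.01
grasp_force: 59.2
```

Emit:
{"name": "move_arm", "arguments": {
  "moves": [
    [[0.015,0,0,0,0,0,5],[0.025,0,0,0,0,0,5],[0.04,0,0,0,0,0,5],[0.05,0,0,0,0,0,5],[0.05,0,0,0,0,0,5],[0.05,0,0,0,0,0,5],[0,0,0,0,0,0,5]]
  ]
}}

```text
time_s: 22.35
tool_pos: [0.594, -0.0353, 0.1176]
tcp_rot: [-1.997, -1.867, -0.539]
force: [0.7, 0.7, -0.7]
gripper_width: 0.01
grasp_force: 58.7
```

Continue out another ~80 mm.

Emit:
{"name": "move_arm", "arguments": {
  "moves": [
    [[0.04,0,0,0,0,0,5],[0.07,0,0,0,0,0,5],[0.09,0,0,0,0,0,5],[0.09,0,0,0,0,0,5],[0.08,0,0,0,0,0,5],[0.05,0,0,0,0,0,5],[0,0,0,0,0,0,5]]
  ]
}}

```text
time_s: 23.05
tool_pos: [0.5988, 0.0372, 0.1598]
tcp_rot: [-1.996, -1.867, -0.539]
force: [-0.6, 0.9, -2.1]
gripper_width: 0.01
grasp_force: 58.7
```

```bash
python3 - <<'E'
from h import *
np.set_printoptions(precision=4,suppress=True)
s=state();print(s["time_s"],s["tool_pos"],s["force"])
M,x=frame(-94,0,-1); g=np.array([.593,.051,.062])-x*.1225; print(g+.008*M[:,2])
plan(g+.008*M[:,2]+[0,0,.08],M,1)
E
```

```text
23.05 [0.5988 0.0372 0.1598] [-0.5916  0.9032 -2.0759]
[0.6015 0.1732 0.054 ]
world d [ 0.0027  0.136  -0.0258] tool d (m) [ 0.1046 -0.0065  0.0905] /0.2 [ 0.523  -0.0326  0.4524] turn/pi [ 0.0002 -0.1674  0.0008]
```

Emit:
{"name": "move_arm", "arguments": {
  "moves": [
    [[0,0,0,0,-0.02,0,5],[0,0,0,0,-0.04,0,5],[0,0,0,0,-0.04,0,5],[0,0,0,0,-0.04,0,5],[0,0,0,0,-0.0275,0,5],[0.07,0,0,0,0,0,5],[0.14,0,0,0,0,0,5],[0.17,0,0,0,0,0,5],[0.15,0,0,0,0,0,5],[0.1,0,0,0,0,0,5],[0.05,0,0,0,0,0,5],[0,0,0,0,0,0,5]]
  ]
}}

```text
time_s: 24.25
tool_pos: [0.6079, 0.1713, 0.158]
tcp_rot: [2.297, 2.143, -0.003]
force: [-0.3, -0.0, -0.3]
gripper_width: 0.0103
grasp_force: 58.7
```

```bash
python3 - <<'E'
from h import *
np.set_printoptions(precision=4,suppress=True)
s=state();print(s["time_s"],s["tool_pos"],s["force"])
M,x=frame(-94,0,-1); g=np.array([.593,.051,.062])-x*.1225
plan(g+.008*M[:,2],M,1)
E
```

```text
24.25 [0.6079 0.1713 0.158 ] [-0.3154 -0.013  -0.3104]
world d [-0.0063  0.0019 -0.104 ] tool d (m) [ 0.0016 -0.0064  0.104 ] /0.2 [ 0.008  -0.0318  0.5198] turn/pi [-0.0003  0.0005  0.0001]
```

Emit:
{"name": "move_arm", "arguments": {
  "moves": [
    [[0.008,-0.032,0,0,0,0,5],[0,0,0.05,0,0,0,5],[0,0,0.1,0,0,0,5],[0,0,0.12,0,0,0,5],[0,0,0.12,0,0,0,5],[0,0,0.08,0,0,0,5],[0,0,0.04,0,0,0,5],[0,0,0.01,0,0,0,5],[0,0,0,0,0,0,5],[0,0,0,0,0,0,5],[0,0,0,0,0,0,5]]
  ]
}}

```text
time_s: 25.35
tool_pos: [0.6027, 0.1726, 0.0555]
tcp_rot: [2.297, 2.14, 0.001]
force: [-0.0, 0.2, -0.7]
gripper_width: 0.01
grasp_force: 58.7
```

```bash
python3 - <<'E'
from h import *
np.set_printoptions(precision=4,suppress=True)
s=state();print(s["time_s"],s["tool_pos"],s["force"],s["joint_vel"])
M,x=frame(-94,0,-1); g=np.array([.593,.051,.062])-x*.1225
plan(g+.008*M[:,2],M,1)
a=cv2.resize(grab_frame("top")[120:320,60:330],None,fx=1.45,fy=1.45); b=cv2.resize(grab_frame("scene")[150:350,150:420],None,fx=1.45,fy=1.45)
cv2.imwrite("pics/f.png",np.hstack([a,b])[:,:,::-1])
E
```

```text
25.35 [0.6027 0.1726 0.0555] [-0.0012  0.1549 -0.6722] [-0.001   0.0007 -0.0034  0.0044 -0.0018 -0.0001 -0.0005]
world d [-0.0011  0.0006 -0.0015] tool d (m) [ 0.0006 -0.0012  0.0015] /0.2 [ 0.0028 -0.0059  0.0077] turn/pi [ 0.0005  0.0002 -0.0003]
```

```bash
python3 - <<'E'
from h import *
np.set_printoptions(precision=1,suppress=True,linewidth=200)
s=state(); Rt=R.from_rotvec(s["tcp_rot"]).as_matrix(); gp=s["tool_pos"]-.008*Rt[:,2]; xr=-Rt[:,0]
im=grab_frame("scene").astype(int)
for L in(.03,.038,.049,.06,.08,.1,.118,.128):
    u,v=proj('scene',[gp+xr*L],1)[0]; ui=int(round(u)); vi=int(round(v))
    print(L,u,v,'from row',vi-8,im[vi-8:vi+9,ui].mean(1).round().astype(int))
for z in(.13,.12,.1,.05,.01):
    u,v=proj('scene',[[.42,.2,z]],1)[0]; ui=int(round(u)); vi=int(round(v)); print('bottle',z,u,v,im[vi,ui-12:ui+13:2].mean(1).astype(int))
E
```

```text
0.03 191.29008553442344 242.32624791755399 from row 234 [153 153 153 154 153 114  44  43  46  37  30  31  29  30 148 190 190]
0.038 195.12824794168176 241.225675675724 from row 233 [153 154 153 153 153 115  45  44  44  38  30  31  30  43 150 190 190]
0.049 200.36480882870444 239.72412025847257 from row 232 [153 153 156 179 195 192 186 175 163 149 137 130 129 128 120 151 183]
0.06 205.5545747028965 238.2359830572091 from row 230 [153 152 152 154 129  91  90 163 191 160 131 140 175 191 191 190 190]
0.08 214.8726534196561 235.5640745513422 from row 228 [153 153 156 143 111  94 128 174 175 141 122 166 190 207 229 235 235]
0.1 224.0417557137204 232.9348842262369 from row 225 [152 152 154 139 104  87 148 224 218 150 127 137 174 189 193 223 235]
0.118 232.1695047040113 230.60429630990504 from row 223 [152 153 149 121  90  93 106 162 178 144 123 166 190 188 189 215 233]
0.128 236.6349457221379 229.32385533044436 from row 221 [191 191 190 190 189 187 188 188 187 188 188 189 188 188 187 188 214]
bottle 0.13 184.66948994802362 286.64642360596156 [186 144 144 143 142 142 142 128  84  82 188 189 187]
bottle 0.12 185.7138864386534 291.09612813036983 [188 138  88  91  90  85  84  81  78  79 188 188 190]
bottle 0.1 187.7443856516814 299.74717360599226 [191 194  85  86  85  85  82  79  99 165 162 153 192]
bottle 0.05 192.5047685632539 320.02902783432995 [150 144 145 147 146 145 144 139 136 129 121 182 188]
bottle 0.01 196.01886225614925 335.00100327159214 [159 146 145 146 146 145 143 139 136 129 122 165 185]
```

```bash
python3 -c "
from cell import *
print(finish_job())"
```

```text
the job is handed in; nothing more can be done
None
```

I handed the job in at about 25 s of the 61 s allowed, but `finish_job` gave no verdict. The bottle stands upright at about (0.42, 0.20). The rod went in until its collar stopped on the rim at about 8 N, and it is now out and held level, with its tip about 5 cm above the tile's centre by my estimate.

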